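Line up the step arms along the stop rail

TASK

Line up the two loose black step arms for drilling, beside the one that already lies at the middle of the rail: slide each so that it lies flat on the bench with its whole long side snug against the robot's side of the aluminium stop rail, red end towards the rail's red end, one arm either side of the middle one. Leave the middle arm and everything else on the bench where it is.

Things in the scene. Friction and masses are not known exactly. Their poses are not given: they have to be found in the camera images.
- rail: straight aluminium stop rail fixed to the bench, 700 long, 30 high, 8 thick, with a 4 mm high foot flange on its far side. Origin: on the bench at the middle of its near face (the face towards the robot, against which the arms go). x: square to the face, away from the robot; y: along the rail towards its red end (the robot's left); z: up.
- rail_red_end (a point): the red-painted end of the rail (last 60 mm red): point on its near face, 350 mm along y from its middle, 15 mm above the bench.
- bar_a: first loose arm, starts askew on the left between robot and rail: step arm for a car footboard: a plain straight black bar with square long sides, 160 long x 36 wide x 22 high, 0.35 kg, red cap over the last 26 mm of one end, lying flat on the bench. Origin: centre of its underside. x: along its length to the red end; y: across; z: up.
- bar_b: second loose arm, starts askew on the right between robot and rail: step arm for a car footboard: a plain straight black bar with square long sides, 160 long x 36 wide x 22 high, 0.35 kg, red cap over the last 26 mm of one end, lying flat on the bench. Origin: centre of its underside. x: along its length to the red end; y: across; z: up.
- bar_ref: the arm already in place at the middle of the rail, loose but to be left alone: step arm for a car footboard: a plain straight black bar with square long sides, 160 long x 36 wide x 22 high, 0.35 kg, red cap over the last 26 mm of one end, lying flat on the bench. Origin: centre of its underside. x: along its length to the red end; y: across; z: up.
- spanner: steel spanner, 140 long, lying in front of the middle arm between the two loose arms, pointing roughly away from the robot. Origin: under its middle. x: along it.
- tub: small glass jar with a green lid, 64 diameter x 60 high, standing beyond the rail. Origin: centre of its underside.
- tape: yellow roll of tape, 70 diameter x 25 high, lying beyond the rail. Origin: centre of its underside.
- motor: small black electric motor, 120 long x 54 wide x 54 high, lying beyond the rail. Origin: on the bench below its middle. x: towards its shaft.
- drill: orange cordless drill lying on its side at the far right, about 215 long x 200 x 55 high. Origin: on the bench below its barrel. x: towards its chuck (about away to the right), handle towards the robot.
- driver: screwdriver with red handle, 180 long, lying at the far left. Origin: under its middle. x: towards its tip.

How it is judged (in metres and radians):
At the end, for the whole second after the job is handed in: All three step arms at rest, flat (0.06 rad, within 5 mm of the bench), on the robot's side of the rail, gap under 5 mm at mid-length, within 0.04 rad of parallel, inside the rail's length, red ends to the rail's red end, the loose ones either side of the middle one (x of bar_a in the frame of rail between -0.023 and -0.012 m and y of bar_a in the frame of rail between -0.275 and 0.275 m and angle between the x axis of each of bar_a, bar_b, bar_ref and the y axis of rail, either way round below 0.04 rad and angle between each of bar_a, bar_b, bar_ref's own z axis and vertical below 0.06 rad and height (world z) of each of bar_a, bar_b, bar_ref below 0.005 m and x of rail_red_end in the frame of bar_a above 0 m and linear speed of each of bar_a, bar_b, bar_ref below 0.01 m/s and x of bar_b in the frame of rail between -0.023 and -0.012 m and y of bar_b in the frame of rail between -0.275 and 0.275 m and x of rail_red_end in the frame of bar_b above 0 m and x of bar_ref in the frame of rail between -0.023 and -0.012 m and y of bar_ref in the frame of rail between -0.275 and 0.275 m and x of rail_red_end in the frame of bar_ref above 0 m and ((y of bar_a in the frame of rail above 0 m and y of bar_b in the frame of rail below 0 m) or (y of bar_a in the frame of rail below 0 m and y of bar_b in the frame of rail above 0 m))); the robot touches nothing.
It fails at once if the middle arm is shifted by more than 15 mm (distance of bar_ref from where it was at the start of the episode above 0.015 m).
It fails at once if another thing on the bench (spanner, tub, tape, motor, drill, screwdriver) is shifted by more than 25 mm (distance of any of spanner, tub, tape, motor, drill, driver from where it was at the start of the episode above 0.025 m).
It also fails if it takes over 53 s, if anything falls off the work surface, if the arm or the gripper's body presses on something with over 40 N, if the wrist force passes 120 N, or if a joint passes its speed limit or range.

ROBOT

A 6-joint arm with a two-finger parallel gripper is mounted at the origin on the work surface. World frame = base frame: x ahead of the robot, y to its left, z up, the work surface at z = 0. Lengths are in mm, angles in rad, forces in N, time in s.
With the tool pointing down it reaches from about 250 to 775 mm from the base axis. Payload 8.9 kg.
Tool frame: the origin (TCP) lies on the centre line of the jaws, within the pads' length; the fingertips stand 14 mm ahead of it and the grasp point (between the pads) lies 5 mm behind it (ctrl.nose_length is the z of the fingertips in the tool frame, in mm); z points along the fingers, y is the line along which they close (so a half turn about z gives the same grasp; the last joint's range is limited). The gripper opens to 85 mm and grips with 20 to 120 N. Pads are 22 mm wide; open, the fingers measure 114 mm over their backs; the gripper's body (76 mm by 85 mm) begins 54 mm behind the grasp point. The pads swing forward as they close: fully open they stand 13 mm farther back than shut.
Start: joints at [1.183, 0.291, -0.153, 1.127, 0, 1.431], TCP at [129.271, 508.835, 245.305] pointing down, gripper open.
Joint ranges: [-2.52, 2.52], [-0.91, 1.74], [-1.3, 1.37], [-1.96, 2.02], [-1.52, 1.47], [-3.14, 3.14]. Speed limits (rad/s): [2.22, 2.22, 2.79, 3.14, 3.14, 3.14].

INTERFACE

Orientations are given as a unit quaternion [w, x, y, z].
In Python, from plant import ctrl gives the robot as it stands.
- The arm moves only by the tool arm_command, never from a script. Its argument "targets" is a list of rows, each an object with "translation": the shift along the tool's x, y, z scaled (see below), a list of three; "turn": the turn about the tool's z scaled (see below); "gripper": the closure, from -1 (fully open) to 1 (shut). In form: [{"translation": [dx, dy, dz], "turn": turn, "gripper": gripper}, ...]. A call has 1 to 5 rows; each row is the pose to reach, as a shift and turn from the pose commanded when the call began, along the tool's axes at that moment; what a row does not reach only later rows make up. The controller multiplies each number of a shift by 0.5 m and each number of a turn by 60 degrees. A row lasts 1/12 s, in which the tool goes at most 41.7 mm and 7.16 degrees, less where a joint would pass 70% of its speed; a pose out of reach is approached as far as the arm can. A call with a number of a shift or a turn outside -1 to 1 is refused whole. A call with a gripper value outside its range is refused whole. The fingers move at their own pace and stop on an object; "force" is the grip in N (left out, the last holds). Time passes only in rows, so rows that repeat a pose let the fingers close. It gives the time, the measured TCP pose, the force, the opening and the grip force at its end, in the units of the state.
- ctrl.sense(): the state, without advancing time (a new reading comes with each control period).
- ctrl.get_image(name): name is "scene" or "side" or "wrist"; returns (picture, depth): 420x560x3 uint8, blue, green, red; 420x560 float32, mm along the optical axis (not along the pixel's ray), 0 where there is no reading.
- ctrl.camera_info(name): a dict with "camera_matrix" (3x3 intrinsics, pixels), "view" (4x4, takes a point from world to camera coordinates). Camera axes: x right, y up, looking along -z (the intrinsics and any distortion apply to the point x, -y, -z); pixel columns grow to the right and rows downward; lengths in mm; the calibration is good to about 2 mm. A picture is of the moment at which its call begins: read the wrist's pose just before it. camera_info takes no time and is no camera call; for the wrist camera it gives the pose at the moment of the call.
- ctrl.finish_job(): hands the job in; it is judged then, once.
The state is a dict: "t": time; "q": joint angles; "qd": joint speeds; "joint_torque": joint torques, N m; "eef_pos": TCP position; "tool_rot": TCP orientation; "force": force on the tool from outside, world axes, zero at the start; "moment": the same for the moment, N m; "gripper_width": finger opening in mm; "finger_force": force on a finger pad.
Only numpy, scipy, OpenCV 4.12 (cv2) and the standard library are available. Lean on these libraries where they do the work, as an engineer would, in place of code of your own. Each camera call takes 0.05 s, during which the arm holds its last target. There are 200 camera calls.

## Working session

There is one attempt and no reset: what is moved stays moved. The work goes in short steps, Python scripts to look and compute and a tool call to move; the robot and the scene stay as the last step left them, time stands still between calls to the robot, and variables do not carry over. Pictures are saved under pics/ and viewed, at most 10 in all, crops included, and the job is handed in when it is done.

Besides the shell and the picture viewer there is one more tool, called as name(argument=value, ...) on one line, values as JSON. arm_command: Moves the arm, as the interface text tells. Its arguments: {"type":"object","properties":{"targets":{"type":"array","items":{"type":"object","properties":{"translation":{"type":"array","items":{"type":"number"}},"turn":{"type":"number"},"gripper":{"type":"number"}}}},"force":{"type":"number"}},"required":["targets"]}

```bash
mkdir -p pics; cat > h.py <<'E'
import numpy as np, cv2
from plant import ctrl
def grab(name,fn=None):
    info=ctrl.camera_info(name); im,d=ctrl.get_image(name)
    if fn: cv2.imwrite('pics/'+fn,im)
    return im,d,np.array(info['camera_matrix']),np.array(info['view'])
def world(u,v,d,K,V):
    u=np.asarray(u,float);v=np.asarray(v,float);d=np.asarray(d,float)
    p=np.stack([(u-K[0,2])/K[0,0]*d,-(v-K[1,2])/K[1,1]*d,-d,np.ones_like(d)],-1)
    return (p@np.linalg.inv(V).T)[...,:3]
def cloud(d,K,V):
    v,u=np.indices(d.shape); return world(u,v,d,K,V)
E
python3 - <<'E'
from h import *
a=grab('scene','s1.png'); np.savez('s1.npz',im=a[0],d=a[1],K=a[2],V=a[3])
b=grab('side','d1.png'); np.savez('d1.npz',im=b[0],d=b[1],K=b[2],V=b[3])
s=ctrl.sense(); print(s['t'],s['eef_pos'],s['tool_rot'],s['gripper_width'])
E
```

```text
0.1 [129.12965336 508.46788837 244.78003562] [-1.53936223e-04  1.24086039e-01  9.92271274e-01 -5.91075079e-04] 85.29773195702029
```

View pics/s1.png

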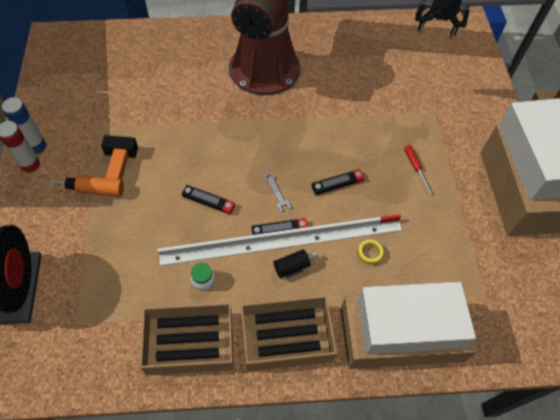

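View pics/d1.png

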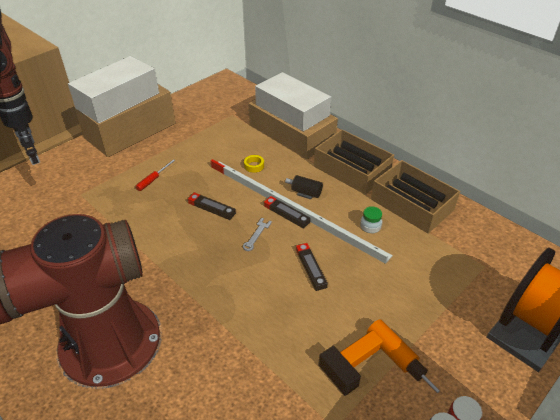

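The scene view shows the robot at the top, with bar_a at about (338,182), bar_b at (209,199) and bar_ref at (280,228). The spanner is at (278,191), and the rail runs from (160,257) to (400,219). All red ends point to +y. Next I fit the positions using depth.

```bash
cat > fit.py <<'E'
from h import *
def bars(pts,im,tag):
    P=pts.reshape(-1,3); m=im.astype(int).max(2).reshape(-1)
    z=P[:,2]
    sel=((z>14)&(z<29)).reshape(im.shape[:2]).astype(np.uint8)
    sel&=((pts[...,0]>250)&(pts[...,0]<700)&(abs(pts[...,1])<450)).astype(np.uint8)
    n,l,st,c=cv2.connectedComponentsWithStats(sel,connectivity=4)
    for i in range(1,n):
        if st[i,4]<60: continue
        q=pts[l==i]; r=cv2.minAreaRect(q[:,:2].astype(np.float32))
        e=np.linalg.eigh(np.cov(q[:,:2].T))[1][:,1]; e=e*np.sign(e[1])
        print(tag,st[i,4],'pix',c[i].round(0),'mid',np.median(q,0).round(1),'rect',np.round(r[0],1),np.round(r[1],1),'dir deg from +y',np.degrees(np.arctan2(-e[0],e[1])).round(1))
if __name__=='__main__':
    for n in ('s1','d1'):
        f=np.load(n+'.npz'); im,d,K,V=[f[k] for k in('im','d','K','V')]
        pts=cloud(d,K,V); bars(pts,im,n)
    # hand points: rail ends top corners & red caps in scene
    f=np.load('s1.npz'); im,d,K,V=[f[k] for k in('im','d','K','V')]; pts=cloud(d,K,V)
    for u,v in [(160,251),(280,236),(399,217),(278,191),(268,177),(285,207),(338,182),(209,199),(280,228),(120,150),(412,155)]: print((u,v),pts[v,u].round(1))
    big=cv2.resize(im[150:270,150:410],None,fx=3,fy=3,interpolation=cv2.INTER_CUBIC); cv2.imwrite('pics/s1c.png',big)
E
python3 fit.py
```

```text
s1 192 pix [413. 157.] mid [424.5 433.7  23.5] rect [432.7 436.4] [114.2  26.8] dir deg from +y -78.1
s1 566 pix [338. 180.] mid [495.6 190.6  23.3] rect [492.9 191. ] [ 42.7 162.5] dir deg from +y 16.2
s1 599 pix [208. 198.] mid [ 534.9 -200.    23.3] rect [ 533.3 -201.1] [160.8  42.7] dir deg from +y -26.4
s1 1065 pix [283. 230.] mid [649.4   6.7  23. ] rect [644.9  29.4] [ 52.1 648.6] dir deg from +y 5.4
d1 1110 pix [297. 212.] mid [650.7 -17.   21.9] rect [646.6   3.9] [ 53.2 694.8] dir deg from +y 6.3
d1 148 pix [146. 180.] mid [414.4 433.   21.6] rect [424.2 434.7] [104.4  29.3] dir deg from +y -77.6
d1 456 pix [211. 204.] mid [490.7 187.5  21.1] rect [491.2 192.1] [ 43.7 163.6] dir deg from +y 15.4
d1 599 pix [311. 265.] mid [ 527.  -205.7   21.3] rect [ 531.  -200.9] [166.6  39.3] dir deg from +y -26.8
(160, 251) [ 704.5 -333.6   28.8]
(280, 236) [668.9   4.   13.4]
(399, 217) [633.8 351.6  26.8]
(278, 191) [1367.3  -85.6 1378.3]
(268, 177) [464.7 -17.8  12.4]
(285, 207) [ 5.659e+02  2.680e+01 -3.000e-01]
(338, 182) [501.  191.3  22.3]
(209, 199) [ 540.4 -196.9   24.4]
(280, 228) [647.8   5.3  22.4]
(120, 150) [ 363.4 -465.5   46.8]
(412, 155) [415.2 433.7  23.3]
```

View pics/s1c.png

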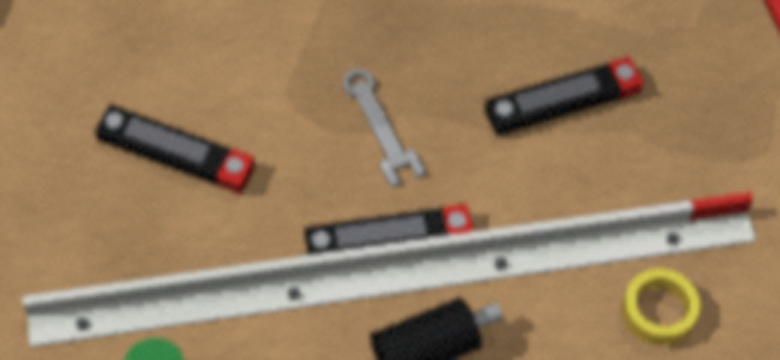

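```bash
cat >> h.py <<'E'
from scipy.spatial.transform import Rotation as R
C=None
def rail():
    A=[]
    for n in ('s1','d1'):
        f=np.load(n+'.npz'); p=cloud(f['d'],f['K'],f['V']).reshape(-1,3)
        q=p[(p[:,2]>26.5)&(p[:,2]<34)&(p[:,0]>600)&(p[:,0]<730)&(abs(p[:,1])<380)]
        line=np.array([705-0.1029*(y+333) for y in q[:,1]]); q=q[abs(q[:,0]-line)<14]
        k=np.polyfit(q[:,1],q[:,0],1); r=q[:,0]-np.polyval(k,q[:,1])
        A.append((len(q),k.round(4),np.percentile(r,[3,97]).round(1),q[:,1].min().round(1),q[:,1].max().round(1)))
    return A
def go(s,t,z,RC,ang,):
    """target in rail frame -> units of the move from the present pose"""
    S=ctrl.sense(); u=np.array([-np.sin(ang),np.cos(ang)]); n=np.array([np.cos(ang),np.sin(ang)])
    w=np.append(np.array(RC)+s*n+t*u,z); q=S['tool_rot']; M=R.from_quat([q[1],q[2],q[3],q[0]]).as_matrix()
    cur=np.arctan2(-M[0,1],M[1,1]); d=(M.T@(w-S['eef_pos']))
    print('t',round(S['t'],2),'world',w.round(1),'tr',(d/500).round(3),'turn',round(-np.degrees((ang-cur+np.pi/2)%np.pi-np.pi/2)/60,3),'F',np.round(S['force'],1),'dist',np.linalg.norm(d).round(0))
E
python3 - <<'E'
from h import *
for a in rail(): print(a)
print(ctrl.nose_length)
# rail (s,t) with centre line estimate
ang=np.radians(5.9); u=np.array([-np.sin(ang),np.cos(ang)]); n=np.array([np.cos(ang),np.sin(ang)])
for P in [(492,191.5),(532,-201)]: print((np.array(P)-(666,9))@np.c_[n,u])
go(-240,200,120,(666,9),ang)
E
```

```text
(634, array([-1.032000e-01,  6.661488e+02]), array([-6.6,  5.4]), np.float64(-339.3), np.float64(354.1))
(465, array([-1.0170e-01,  6.6358e+02]), array([-5.6,  6.4]), np.float64(-340.1), np.float64(353.1))
14.0
[-154.31865221  199.41916552]
[-154.87661022 -195.11339167]
t 0.1 world [406.7 183.3 120. ] tr [-0.698 -0.493  0.25 ] turn -0.336 F [-0.1  0.4 -0.9] dist 445.0
```

arm_command(targets=[{"translation": [-0.7,-0.5,0.25],"turn": -0.336,"gripper": -1},{"translation": [-0.7,-0.5,0.25],"turn": -0.336,"gripper": -1},{"translation": [-0.7,-0.5,0.25],"turn": -0.336,"gripper": -1},{"translation": [-0.7,-0.5,0.25],"turn": -0.336,"gripper": -1},{"translation": [-0.7,-0.5,0.25],"turn": -0.336,"gripper": -1}])

```text
t: 0.52
eef_pos: [252.9, 362.2, 189.4]
tool_rot: [-0.0, -0.053, 0.999, -0.0]
force: [0.4, 1.1, 0.4]
gripper_width: 85.6
finger_force: 0.0
```

```bash
cat >> h.py <<'E'
RC=(660,7); ANG=np.radians(5.86)
E
python3 -c "
from h import *
go(-215,200,100,RC,ANG)"
```

```text
t 0.52 world [425.7 184.  100. ] tr [-0.306 -0.391  0.179] turn 0.003 F [0.4 1.1 0.4] dist 264.0
```

arm_command(targets=[{"translation": [-0.3,-0.38,0.17],"turn": 0,"gripper": -1},{"translation": [-0.3,-0.38,0.17],"turn": 0,"gripper": -1},{"translation": [-0.3,-0.38,0.17],"turn": 0,"gripper": -1},{"translation": [-0.3,-0.38,0.17],"turn": 0,"gripper": -1},{"translation": [-0.3,-0.38,0.17],"turn": 0,"gripper": -1}])

```text
t: 0.93
eef_pos: [390.3, 221.1, 120.4]
tool_rot: [0.0, -0.052, 0.999, 0.0]
force: [0.8, 1.3, -0.3]
gripper_width: 85.3
finger_force: 0.0
```

```bash
python3 -c "
from h import *
go(-215,200,30,RC,ANG)"
```

```text
t 0.93 world [425.7 184.   30. ] tr [-0.063 -0.081  0.181] turn 0.001 F [ 0.8  1.3 -0.3] dist 104.0
```

arm_command(targets=[{"translation": [-0.06,-0.08,0.0],"turn": 0,"gripper": -1},{"translation": [-0.06,-0.08,0.08],"turn": 0,"gripper": -1},{"translation": [-0.06,-0.08,0.16],"turn": 0,"gripper": -1},{"translation": [-0.06,-0.08,0.18],"turn": 0,"gripper": -1},{"translation": [-0.06,-0.08,0.18],"turn": 0,"gripper": -1}])

```text
t: 1.35
eef_pos: [420.8, 184.9, 28.1]
tool_rot: [-0.003, -0.051, 0.999, -0.001]
force: [-0.4, -0.8, 1.4]
gripper_width: 85.6
finger_force: 0.0
```

```bash
python3 -c "
from h import *
go(-215,200,12,RC,ANG)
a=grab('side'); b=grab('wrist')
im=np.hstack([cv2.resize(a[0][130:260,130:300],(510,390),interpolation=2),cv2.resize(b[0],(280,210))] if 0 else [cv2.resize(a[0][130:260,130:270],(420,390),interpolation=2),cv2.resize(b[0],(380,390))]); cv2.imwrite('pics/p2.png',im)
S=ctrl.sense();print(S['eef_pos'])
# finger underside seen from side: lowest points near the tool
p=cloud(a[1],a[2],a[3]).reshape(-1,3); e=S['eef_pos']; q=p[(np.linalg.norm(p[:,:2]-e[:2],axis=1)<70)&(p[:,2]>6)&(p[:,2]<120)]
print(np.histogram(q[:,2],bins=range(0,121,10)))"
```

```text
t 1.35 world [425.7 184.   12. ] tr [-0.01  -0.003  0.032] turn -0.0 F [-0.4 -0.8  1.4] dist 17.0
[423.16125874 186.03485108  31.06428642]
(array([17, 21, 30, 27, 39, 34, 22, 41, 51, 57, 51, 65]), array([  0,  10,  20,  30,  40,  50,  60,  70,  80,  90, 100, 110, 120]))
```

View pics/p2.png

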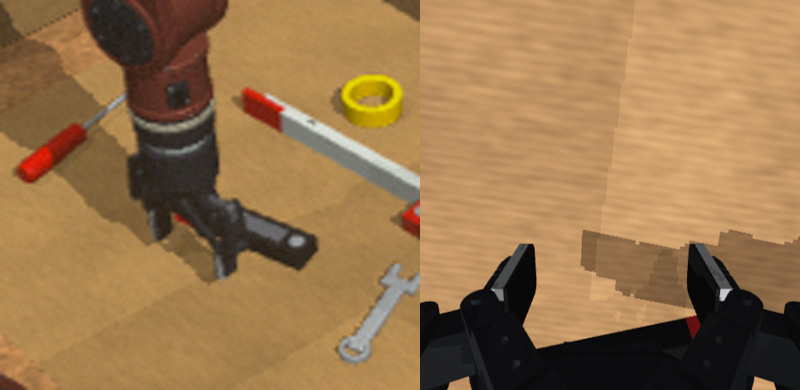

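The side view shows both open fingers standing on the robot's side of bar_a, near (160,230) and (225,270), with nothing else nearby. I'll lower slowly and watch the force.

arm_command(targets=[{"translation": [0,0,0.012],"turn": 0,"gripper": -1},{"translation": [0,0,0.024],"turn": 0,"gripper": -1},{"translation": [0,0,0.028],"turn": 0,"gripper": -1},{"translation": [0,0,0.028],"turn": 0,"gripper": -1}])

```text
t: 1.78
eef_pos: [423.3, 186.3, 17.0]
tool_rot: [0.0, -0.052, 0.999, 0.0]
force: [-0.5, -0.4, -0.2]
gripper_width: 85.7
finger_force: 0.0
```

arm_command(targets=[{"translation": [0,0,0.004],"turn": 0,"gripper": -1},{"translation": [0,0,0.008],"turn": 0,"gripper": -1},{"translation": [0,0,0.01],"turn": 0,"gripper": -1},{"translation": [0,0,0.01],"turn": 0,"gripper": -1}])

```text
t: 2.12
eef_pos: [423.3, 186.0, 11.9]
tool_rot: [-0.0, -0.052, 0.999, -0.0]
force: [-0.0, 0.6, 0.3]
gripper_width: 85.7
finger_force: 0.0
```

```bash
python3 -c "
from h import *
go(-100,200,12,RC,ANG)"
```

```text
t 2.12 world [540.1 195.7  12. ] tr [-0.234 -0.005 -0.   ] turn 0.001 F [-0.   0.6  0.3] dist 117.0
```

arm_command(targets=[{"translation": [-0.02,0,0],"turn": 0,"gripper": -1},{"translation": [-0.04,0,0],"turn": 0,"gripper": -1},{"translation": [-0.06,0,0],"turn": 0,"gripper": -1},{"translation": [-0.08,0,0],"turn": 0,"gripper": -1},{"translation": [-0.1,0,0],"turn": 0,"gripper": -1}])

```text
t: 2.53
eef_pos: [472.4, 191.4, 11.9]
tool_rot: [-0.001, -0.052, 0.999, 0.0]
force: [-4.1, 1.5, 2.7]
gripper_width: 85.4
finger_force: 1.9
```

arm_command(targets=[{"translation": [-0.02,0,0],"turn": 0,"gripper": -1},{"translation": [-0.04,0,0],"turn": 0,"gripper": -1},{"translation": [-0.06,0,0],"turn": 0,"gripper": -1},{"translation": [-0.08,0,0],"turn": 0,"gripper": -1},{"translation": [-0.1,0,0],"turn": 0,"gripper": -1}])

```text
t: 2.95
eef_pos: [521.1, 196.1, 11.7]
tool_rot: [-0.002, -0.052, 0.999, -0.0]
force: [-6.9, -1.1, 4.7]
gripper_width: 84.9
finger_force: 3.4
```

```bash
cat >> h.py <<'E'
def look():
    from fit import bars
    for n in ('scene','side'):
        a=grab(n); p=cloud(a[1],a[2],a[3]); bars(p,a[0],n)
E
python3 -c "
from h import *
look()
go(-55,200,12,RC,ANG)" | cut -c1-260

```

```text
scene 188 pix [413. 158.] mid [423.  434.1  22.8] rect [432.  438.2] [120.4  27.1] dir deg from +y -77.8
scene 597 pix [208. 198.] mid [ 535.9 -200.    23.5] rect [ 534.2 -201.4] [160.6  42. ] dir deg from +y -26.6
scene 610 pix [341. 196.] mid [553.2 193.7  23.7] rect [548.2 193.2] [ 46.3 161.6] dir deg from +y 5.9
scene 545 pix [279. 226.] mid [642.1   0.8  24.1] rect [644.1   4.1] [ 42.3 160.7] dir deg from +y 6.1
scene 87 pix [381. 220.] mid [638.6 298.5  21.7] rect [636.8 299.8] [ 11.2 111. ] dir deg from +y 4.6
scene 203 pix [318. 229.] mid [656.9 116.2  21.6] rect [657.  113.9] [  9.  257.6] dir deg from +y 6.1
scene 252 pix [221. 243.] mid [ 686.4 -168.7   21.7] rect [ 684.7 -160.9] [ 10.7 284.8] dir deg from +y 5.8
side 809 pix [281. 204.] mid [644.7  18.5  21.5] rect [638.4  79.9] [ 52.7 398.5] dir deg from +y 2.5
side 150 pix [146. 180.] mid [412.6 432.   21.4] rect [423.7 434.2] [106.2  27.1] dir deg from +y -78.2
side 96 pix [215. 193.] mid [534.9 228.4  20.1] rect [537.5 219.4] [46.1 67.7] dir deg from +y 12.1
side 132 pix [237. 203.] mid [553.4 136.   21. ] rect [549.2 133.7] [62.  49.1] dir deg from +y 70.8
side 249 pix [355. 241.] mid [ 685.3 -237.7   22.4] rect [ 687.7 -230.6] [ 15.6 221.9] dir deg from +y 5.5
side 588 pix [311. 265.] mid [ 527.7 -206.    21.2] rect [ 530.9 -201. ] [163.1  37.6] dir deg from +y -26.6
t 3.05 world [584.9 200.3  12. ] tr [-0.123 -0.005 -0.   ] turn 0.001 F [ 0.3 -0.2  0.2] dist 61.0
```

arm_command(targets=[{"translation": [-0.02,0,0],"turn": 0,"gripper": -1},{"translation": [-0.04,0,0],"turn": 0,"gripper": -1},{"translation": [-0.06,0,0],"turn": 0,"gripper": -1},{"translation": [-0.08,0,0],"turn": 0,"gripper": -1},{"translation": [-0.1,0,0],"turn": 0,"gripper": -1}])

```text
t: 3.47
eef_pos: [571.6, 201.4, 11.6]
tool_rot: [-0.001, -0.052, 0.999, -0.0]
force: [-2.6, -1.2, 0.6]
gripper_width: 85.2
finger_force: 1.3
```

arm_command(targets=[{"translation": [-0.006,0,0],"turn": 0,"gripper": -1},{"translation": [-0.012,0,0],"turn": 0,"gripper": -1},{"translation": [-0.018,0,0],"turn": 0,"gripper": -1},{"translation": [-0.024,0,0],"turn": 0,"gripper": -1}])

```text
t: 3.8
eef_pos: [582.6, 202.6, 11.8]
tool_rot: [-0.001, -0.052, 0.999, -0.0]
force: [-4.9, -1.0, 2.5]
gripper_width: 85.8
finger_force: 2.2
```

arm_command(targets=[{"translation": [-0.004,0,0],"turn": 0,"gripper": -1},{"translation": [-0.008,0,0],"turn": 0,"gripper": -1}])

```text
t: 3.97
eef_pos: [587.7, 203.1, 11.8]
tool_rot: [-0.001, -0.052, 0.999, -0.0]
force: [-2.6, -0.5, -0.5]
gripper_width: 85.2
finger_force: 1.2
```

arm_command(targets=[{"translation": [-0.004,0,0],"turn": 0,"gripper": -1},{"translation": [-0.008,0,0],"turn": 0,"gripper": -1}])

```text
t: 4.13
eef_pos: [592.4, 203.5, 11.9]
tool_rot: [-0.0, -0.052, 0.999, -0.0]
force: [-1.9, -0.4, -1.6]
gripper_width: 85.4
finger_force: 1.1
```

```bash
python3 -c "
from h import *
look()
go(-47,200,12,RC,ANG)" | grep -v driver

```

```text
scene 184 pix [412. 157.] mid [422.7 432.6  24.1] rect [429.3 436.7] [106.9  27.7] dir deg from +y -77.6
scene 608 pix [208. 198.] mid [ 537.  -199.9   23.6] rect [ 534.  -201.6] [162.7  40.3] dir deg from +y -26.1
scene 538 pix [347. 216.] mid [620.3 201.7  24. ] rect [617.7 201.2] [ 57.3 163.1] dir deg from +y 6.3
scene 1017 pix [275. 231.] mid [651.7  -4.8  23.1] rect [649.6 -16.2] [ 49.4 568.2] dir deg from +y 6.6
scene 69 pix [385. 220.] mid [637.6 309.2  22. ] rect [637.3 313.7] [ 7.2 85.7] dir deg from +y 5.2
side 140 pix [146. 180.] mid [414.4 432.5  21.6] rect [418.8 434.2] [96.  26.8] dir deg from +y -78.3
side 107 pix [229. 182.] mid [604.3 238.   21.2] rect [605.4 224.9] [47.4 77.6] dir deg from +y 9.5
side 1100 pix [300. 214.] mid [651.  -16.7  21.8] rect [659.5 -86.3] [ 69.5 512.3] dir deg from +y 8.9
side 598 pix [311. 265.] mid [ 528.2 -205.7   21.1] rect [ 530.7 -199.9] [165.6  38.5] dir deg from +y -26.6
t 4.23 world [592.8 201.2  12. ] tr [ 0.001 -0.005 -0.   ] turn 0.001 F [-0.9 -0.  -1. ] dist 2.0
```

arm_command(targets=[{"translation": [-0.004,0,0],"turn": 0,"gripper": -1},{"translation": [-0.008,0,0],"turn": 0,"gripper": -1}])

```text
t: 4.4
eef_pos: [593.9, 203.7, 11.8]
tool_rot: [-0.002, -0.052, 0.999, -0.0]
force: [-18.8, -1.9, 14.7]
gripper_width: 85.7
finger_force: 9.4
```

arm_command(targets=[{"translation": [-0.003,0,0],"turn": 0,"gripper": -1},{"translation": [-0.006,0,0],"turn": 0,"gripper": -1}])

```text
t: 4.57
eef_pos: [593.9, 203.7, 11.8]
tool_rot: [-0.005, -0.052, 0.999, -0.0]
force: [-28.3, -3.2, 24.0]
gripper_width: 85.7
finger_force: 14.4
```

arm_command(targets=[{"translation": [-0.003,0,0],"turn": 0,"gripper": -1},{"translation": [-0.006,0,0],"turn": 0,"gripper": -1}])

```text
t: 4.73
eef_pos: [594.0, 203.7, 11.6]
tool_rot: [-0.008, -0.052, 0.999, -0.001]
force: [-39.8, -3.6, 35.2]
gripper_width: 85.5
finger_force: 20.0
```

arm_command(targets=[{"translation": [0.04,0,0],"turn": 0,"gripper": -1},{"translation": [0.1,0,-0.02],"turn": 0,"gripper": -1},{"translation": [0.12,0,-0.1],"turn": 0,"gripper": -1},{"translation": [0.15,0,-0.18],"turn": 0,"gripper": -1},{"translation": [0.18,0,-0.22],"turn": 0,"gripper": -1}])

```text
t: 5.15
eef_pos: [514.6, 195.8, 126.0]
tool_rot: [0.003, -0.052, 0.999, 0.0]
force: [1.1, -0.7, -0.3]
gripper_width: 85.4
finger_force: 0.0
```

```bash
python3 -c "
from h import *
go(-232,-190,100,RC,ANG)"

```

```text
t 5.15 world [ 448.6 -205.7  100. ] tr [ 0.214 -0.785  0.05 ] turn 0.001 F [ 1.1 -0.7 -0.3] dist 408.0
```

arm_command(targets=[{"translation": [0.21,-0.78,0.01],"turn": 0,"gripper": -1},{"translation": [0.21,-0.78,0.01],"turn": 0,"gripper": -1},{"translation": [0.21,-0.78,0.01],"turn": 0,"gripper": -1},{"translation": [0.21,-0.78,0.01],"turn": 0,"gripper": -1},{"translation": [0.21,-0.78,0.01],"turn": 0,"gripper": -1}])

```text
t: 5.57
eef_pos: [480.1, -12.1, 120.1]
tool_rot: [0.001, -0.052, 0.999, -0.0]
force: [0.7, 0.1, -1.1]
gripper_width: 85.1
finger_force: 0.0
```

```bash
python3 -c "
from h import *
go(-232,-190,100,RC,ANG)"

```

```text
t 5.57 world [ 448.6 -205.7  100. ] tr [ 0.103 -0.379  0.04 ] turn 0.001 F [ 0.7  0.1 -1.1] dist 197.0
```

arm_command(targets=[{"translation": [0.1,-0.37,0.04],"turn": 0,"gripper": -1},{"translation": [0.1,-0.37,0.04],"turn": 0,"gripper": -1},{"translation": [0.1,-0.37,0.04],"turn": 0,"gripper": -1},{"translation": [0.1,-0.37,0.04],"turn": 0,"gripper": -1},{"translation": [0.1,-0.37,0.04],"turn": 0,"gripper": -1}])

```text
t: 5.98
eef_pos: [449.1, -203.6, 99.8]
tool_rot: [0.001, -0.051, 0.999, -0.001]
force: [1.0, -0.4, -0.6]
gripper_width: 85.0
finger_force: 0.0
```

```bash
python3 -c "
from h import *
look()
go(-232,-190,12,RC,ANG)"

```

```text
scene 180 pix [412. 157.] mid [422.1 433.   23.4] rect [426.1 436.5] [100.1  28.3] dir deg from +y -77.5
scene 608 pix [208. 198.] mid [ 536.6 -199.6   23.4] rect [ 533.4 -201.4] [163.1  41.6] dir deg from +y -26.3
scene 502 pix [346. 216.] mid [621.5 198.4  23.7] rect [621.4 201.2] [ 40.4 162.6] dir deg from +y 6.1
scene 108 pix [377. 221.] mid [639.8 284.1  21.3] rect [637.4 291.6] [  9.2 130.5] dir deg from +y 5.1
scene 532 pix [279. 226.] mid [641.5   4.2  24. ] rect [642.7   3.6] [ 42.2 160.5] dir deg from +y 6.0
scene 61 pix [336. 227.] mid [652.2 164.2  21.3] rect [652.1 169.5] [ 6.8 75.6] dir deg from +y 5.9
scene 354 pix [247. 239.] mid [678.5 -92.   21.6] rect [677.9 -90.8] [ 10.  417.9] dir deg from +y 5.8
side 728 pix [246. 186.] mid [628.2 177.5  21.6] rect [628.1 191.2] [ 53.  324.2] dir deg from +y 3.5
side 146 pix [146. 180.] mid [412.8 431.4  21.6] rect [419.9 434.4] [97.5 27.6] dir deg from +y -78.6
side 122 pix [324. 224.] mid [ 674.7 -125.6   23.1] rect [ 676.3 -122.6] [ 17.3 103.4] dir deg from +y 7.4
side 205 pix [362. 245.] mid [ 688.8 -260.1   23.3] rect [ 688.6 -258.6] [ 15.5 164.7] dir deg from +y 5.3
side 266 pix [317. 276.] mid [ 508.2 -244.3   21. ] rect [ 510.8 -240. ] [77.7 36.9] dir deg from +y -32.4
t 6.08 world [ 448.6 -205.7   12. ] tr [ 0.002 -0.003  0.175] turn -0.004 F [ 0.2 -0.3  0.9] dist 88.0
```

arm_command(targets=[{"translation": [0,0,0.08],"turn": 0,"gripper": -1},{"translation": [0,0,0.14],"turn": 0,"gripper": -1},{"translation": [0,0,0.165],"turn": 0,"gripper": -1},{"translation": [0,0,0.175],"turn": 0,"gripper": -1},{"translation": [0,0,0.175],"turn": 0,"gripper": -1}])

```text
t: 6.5
eef_pos: [448.9, -198.9, 11.3]
tool_rot: [-0.0, -0.052, 0.999, 0.0]
force: [-1.0, -0.3, -0.2]
gripper_width: 85.6
finger_force: 0.0
```

arm_command(targets=[{"translation": [-0.02,0,0],"turn": 0,"gripper": -1},{"translation": [-0.04,0,0],"turn": 0,"gripper": -1},{"translation": [-0.06,0,0],"turn": 0,"gripper": -1},{"translation": [-0.08,0,0],"turn": 0,"gripper": -1},{"translation": [-0.1,0,0],"turn": 0,"gripper": -1}])

```text
t: 6.92
eef_pos: [500.3, -194.4, 12.5]
tool_rot: [0.0, -0.052, 0.999, -0.0]
force: [-1.6, -1.2, 0.1]
gripper_width: 85.5
finger_force: 0.8
```

```bash
python3 -c "
from h import *
look()
go(-50,-190,12,RC,ANG)" | egrep 'world| -2[0-9][0-9]| -1[5-9][0-9]'

```

```text
scene 624 pix [209. 202.] mid [ 549.8 -197.3   23.3] rect [ 545.4 -197.3] [161.3  50. ] dir deg from +y -15.9
scene 109 pix [205. 246.] mid [ 691.1 -209.8   21.2] rect [ 690.1 -207.8] [  8.2 121.5] dir deg from +y 5.4
side 266 pix [354. 240.] mid [ 686.  -231.5   22.1] rect [ 686.6 -225. ] [ 16.6 231.6] dir deg from +y 5.7
side 124 pix [327. 276.] mid [ 530.3 -262.5   21. ] rect [ 530.9 -260.4] [46.7 36.1] dir deg from +y -82.0
t 7.02 world [ 629.7 -187.1   12. ] tr [-0.257 -0.012  0.001] turn 0.002 F [-0.3 -0.7 -0.3] dist 129.0
```

arm_command(targets=[{"translation": [-0.02,0,0],"turn": 0,"gripper": -1},{"translation": [-0.04,0,0],"turn": 0,"gripper": -1},{"translation": [-0.06,0,0],"turn": 0,"gripper": -1},{"translation": [-0.08,0,0],"turn": 0,"gripper": -1},{"translation": [-0.1,0,0],"turn": 0,"gripper": -1}])

```text
t: 7.43
eef_pos: [548.5, -189.1, 11.8]
tool_rot: [-0.0, -0.052, 0.999, 0.0]
force: [-2.4, -0.6, 0.9]
gripper_width: 85.2
finger_force: 1.3
```

```bash
python3 -c "
from h import *
look()
go(-47,-190,12,RC,ANG)" | egrep 'world| -2[0-9][0-9]| -1[5-9][0-9]'

```

```text
scene 629 pix [213. 211.] mid [ 580.3 -185.7   23.3] rect [ 576.1 -187.1] [ 44.4 160.4] dir deg from +y 5.8
scene 93 pix [197. 247.] mid [ 693.2 -231.1   21.3] rect [ 692.9 -235.8] [  6.3 109.5] dir deg from +y 5.9
side 233 pix [356. 242.] mid [ 686.7 -239.7   22.7] rect [ 687.6 -240.2] [ 15.4 202.5] dir deg from +y 5.5
side 141 pix [310. 252.] mid [ 563.2 -165.6   20.7] rect [ 568.2 -171.5] [44.7 76.7] dir deg from +y 8.3
side 97 pix [337. 264.] mid [ 580.5 -254.6   21. ] rect [ 582.5 -252.9] [42.9 27. ] dir deg from +y 85.7
t 7.53 world [ 632.6 -186.8   12. ] tr [-0.165 -0.013  0.   ] turn 0.002 F [ 0.3 -0.6 -1.2] dist 83.0
```

arm_command(targets=[{"translation": [-0.02,0,0],"turn": 0,"gripper": -1},{"translation": [-0.04,0,0],"turn": 0,"gripper": -1},{"translation": [-0.06,0,0],"turn": 0,"gripper": -1},{"translation": [-0.08,0,0],"turn": 0,"gripper": -1},{"translation": [-0.1,0,0],"turn": 0,"gripper": -1}])

```text
t: 7.95
eef_pos: [597.4, -183.9, 11.6]
tool_rot: [-0.001, -0.051, 0.999, 0.0]
force: [-1.8, -0.7, -0.1]
gripper_width: 85.4
finger_force: 0.8
```

arm_command(targets=[{"translation": [-0.01,0,0],"turn": 0,"gripper": -1},{"translation": [-0.02,0,0],"turn": 0,"gripper": -1},{"translation": [-0.03,0,0],"turn": 0,"gripper": -1},{"translation": [-0.04,0,0],"turn": 0,"gripper": -1}])

```text
t: 8.28
eef_pos: [617.9, -182.0, 11.8]
tool_rot: [-0.0, -0.051, 0.999, 0.0]
force: [-1.6, 1.0, -0.9]
gripper_width: 85.6
finger_force: 0.7
```

arm_command(targets=[{"translation": [-0.004,0,0],"turn": 0,"gripper": -1},{"translation": [-0.008,0,0],"turn": 0,"gripper": -1},{"translation": [-0.012,0,0],"turn": 0,"gripper": -1}])

```text
t: 8.53
eef_pos: [624.0, -181.4, 11.8]
tool_rot: [-0.0, -0.051, 0.999, 0.0]
force: [-0.7, -0.4, -0.6]
gripper_width: 85.5
finger_force: 0.8
```

arm_command(targets=[{"translation": [-0.004,0,0],"turn": 0,"gripper": -1},{"translation": [-0.008,0,0],"turn": 0,"gripper": -1}])

```text
t: 8.7
eef_pos: [628.1, -181.0, 11.9]
tool_rot: [-0.0, -0.051, 0.999, 0.0]
force: [-2.1, 1.2, -0.9]
gripper_width: 85.2
finger_force: 0.7
```

arm_command(targets=[{"translation": [-0.004,0,0],"turn": 0,"gripper": -1},{"translation": [-0.008,0,0],"turn": 0,"gripper": -1}])

```text
t: 8.87
eef_pos: [632.2, -180.6, 12.0]
tool_rot: [-0.0, -0.051, 0.999, -0.0]
force: [-1.2, -0.1, -0.8]
gripper_width: 84.7
finger_force: 0.7
```

arm_command(targets=[{"translation": [-0.004,0,0],"turn": 0,"gripper": -1},{"translation": [-0.008,0,0],"turn": 0,"gripper": -1}])

```text
t: 9.03
eef_pos: [633.3, -180.3, 11.7]
tool_rot: [-0.003, -0.051, 0.999, -0.0]
force: [-19.8, -3.2, 13.0]
gripper_width: 85.3
finger_force: 10.3
```

arm_command(targets=[{"translation": [-0.004,0,0],"turn": 0,"gripper": -1},{"translation": [-0.008,0,0],"turn": 0,"gripper": -1}])

```text
t: 9.2
eef_pos: [633.4, -180.3, 11.7]
tool_rot: [-0.006, -0.051, 0.999, -0.0]
force: [-36.5, -5.2, 26.7]
gripper_width: 85.6
finger_force: 18.6
```

arm_command(targets=[{"translation": [-0.003,0,0],"turn": 0,"gripper": -1},{"translation": [-0.006,0,0],"turn": 0,"gripper": -1}])

```text
t: 9.37
eef_pos: [633.5, -180.2, 11.6]
tool_rot: [-0.009, -0.05, 0.999, -0.0]
force: [-47.1, -7.2, 34.0]
gripper_width: 85.1
finger_force: 24.0
```

Bar_b is snug, so I'll retract and verify.

arm_command(targets=[{"translation": [0.04,0,0],"turn": 0,"gripper": -1},{"translation": [0.1,0,-0.02],"turn": 0,"gripper": -1},{"translation": [0.14,0,-0.1],"turn": 0,"gripper": -1},{"translation": [0.2,0,-0.18],"turn": 0,"gripper": -1},{"translation": [0.26,0,-0.24],"turn": 0,"gripper": -1}])

```text
t: 9.78
eef_pos: [522.0, -192.2, 125.0]
tool_rot: [0.001, -0.052, 0.999, -0.0]
force: [0.6, -0.7, 1.1]
gripper_width: 85.5
finger_force: 0.0
```

arm_command(targets=[{"translation": [0.1,0,-0.05],"turn": 0,"gripper": -1},{"translation": [0.2,0,-0.1],"turn": 0,"gripper": -1},{"translation": [0.2,0,-0.1],"turn": 0,"gripper": -1},{"translation": [0.2,0,-0.1],"turn": 0,"gripper": -1},{"translation": [0.2,0,-0.1],"turn": 0,"gripper": -1}])

```text
t: 10.2
eef_pos: [422.7, -203.0, 174.6]
tool_rot: [0.001, -0.051, 0.999, -0.001]
force: [-0.4, 0.2, -0.7]
gripper_width: 85.4
finger_force: 0.0
```

```bash
python3 -c "
from h import *
from fit import bars
a=grab('scene'); cv2.imwrite('pics/e.png',cv2.resize(a[0][150:270,150:410],None,fx=3,fy=3,interpolation=2)); bars(cloud(a[1],a[2],a[3]),a[0],'scene')"

```

```text
scene 187 pix [412. 157.] mid [420.6 433.2  23. ] rect [423.7 435.4] [94.  27.3] dir deg from +y -78.2
scene 515 pix [346. 216.] mid [621.4 198.7  23.8] rect [622.3 201.7] [ 40.  161.8] dir deg from +y 6.0
scene 685 pix [277. 228.] mid [646.1  -2.1  23.6] rect [649.3 -18.7] [ 50.2 206.5] dir deg from +y 9.1
scene 84 pix [326. 228.] mid [654.6 138.4  22. ] rect [654.5 136.3] [  7.2 103. ] dir deg from +y 5.9
scene 526 pix [215. 235.] mid [ 660.2 -180.6   23.7] rect [ 661.1 -178.4] [ 38.  159.7] dir deg from +y 6.3
scene 108 pix [199. 246.] mid [ 692.4 -226.    21.5] rect [ 691.9 -229.3] [  9.4 129.7] dir deg from +y 5.2
```

View pics/e.png

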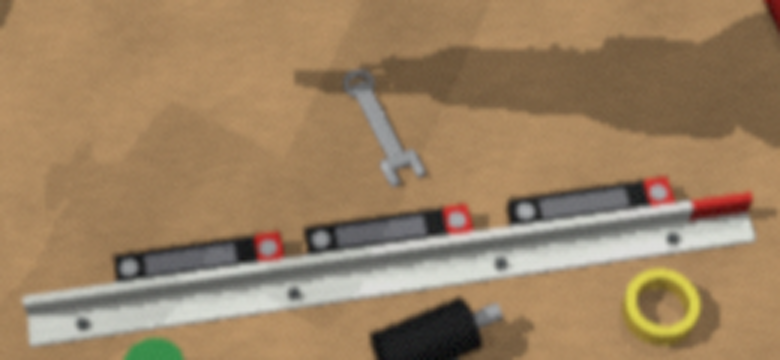

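The crop shows all three arms flush on the rail, centred at about (198,257), (388,229) and (592,200). Their red ends are towards the rail's red end, the spanner and middle arm haven't moved, and the gripper is clear.

```bash
python3 -c "
from plant import ctrl
print(ctrl.finish_job())"
```

```text
the job is handed in; nothing more can be done
None
```

I slid both loose arms snug against the rail, one either side of the middle arm with red ends towards the rail's red end, and handed the job in at about 10 s; the final picture shows the middle arm and spanner where they were, but no verdict came back.

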